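# Load, index and test a rotary resistor jig

## Task

Lay every cream resistor block flat in a compartment of its own length on the jig's wheel, long in long and short in short, while the wheel stays locked in its first hole. Then draw the spring pin by its black knob, turn the wheel counter-clockwise (seen from above) to the next hole, let the pin drop fully home, and only then press the red test button all the way down and let it go; index to the third hole and test there in the same way. Last, index on to the fourth hole, pin fully home, leaving all blocks lying in their compartments and the other things on the desk undisturbed.

Things in the scene. Friction and masses are not known exactly. Their poses are not given: they have to be found in the camera images.
- jig: Fixed round dividing plate of dark steel, 310 mm across, 20 mm thick. Origin on the wheel's axis at desk level, z up. Four index holes, 14 mm wide with bright rims, lie 130 mm from the axis at 150 (first), 190, 230 and 270 deg counter-clockwise from its own x axis. Above it turns an aluminium wheel, 220 mm across, top 32 mm above the desk
- wheel (a joint): angle of the wheel in rad, growing counter-clockwise from above: 0 in the first hole, 0.698 in the second and 1.396 in the third (the two test stations), 2.094 in the fourth (take-out); end stops at -0.06 and 2.154. It turns easily (under 2 N at the knob) when the pin is out, and stays where it is left; a pin in its hole has about 0.015 rad of play either way
- pin (a joint): height of the spring pin in m: 0 fully home in a hole, about 0.012 riding on the plate between holes, clear of the plate from 0.013, 0.020 fully drawn. The spring pushes it down with 4.5 N at 0, 7.5 N at 0.020; let go over a hole it drops home by itself, and it finds the hole from about 4 mm either side
- knob (a point): centre of the black knob on top of the pin: an upright cylinder 27 mm across and 34 mm tall (17 mm above and below this point), 67 mm above the desk when the pin is home. It stands on the wheel's arm 130 mm from the axis and moves with wheel and pin; below it the arm's bushing, 24 mm across, reaches 46 mm above the desk
- nest_long_a (a point): long compartment on the wheel: flat black frame, inside 101 x 34 mm, walls 3 mm thick and 10 mm high. This point is 14 mm above the centre of its floor (where the centre of a seated block lies), 46 mm above the desk and 70 mm from the wheel's axis; x along its length (square to the radius), z up. Takes one long block; long and short compartments alternate at 90 deg
- nest_long_b (a point): long compartment on the wheel: flat black frame, inside 101 x 34 mm, walls 3 mm thick and 10 mm high. This point is 14 mm above the centre of its floor (where the centre of a seated block lies), 46 mm above the desk and 70 mm from the wheel's axis; x along its length (square to the radius), z up. Takes one long block; long and short compartments alternate at 90 deg
- nest_short_a (a point): short compartment on the wheel: flat black frame, inside 71 x 34 mm, walls 3 mm thick and 10 mm high. This point is 14 mm above the centre of its floor (where the centre of a seated block lies), 46 mm above the desk and 70 mm from the wheel's axis; x along its length (square to the radius), z up. Takes one short block; long and short compartments alternate at 90 deg
- nest_short_b (a point): short compartment on the wheel: flat black frame, inside 71 x 34 mm, walls 3 mm thick and 10 mm high. This point is 14 mm above the centre of its floor (where the centre of a seated block lies), 46 mm above the desk and 70 mm from the wheel's axis; x along its length (square to the radius), z up. Takes one short block; long and short compartments alternate at 90 deg
- res_long_1: long cream ceramic resistor block with steel end caps, 95 x 28 x 28 mm, 0.1 to 0.2 kg. Origin at its centre, x along its length; it may lie on any of its four long sides. It may be absent
- res_long_2: long cream ceramic resistor block with steel end caps, 95 x 28 x 28 mm, 0.1 to 0.2 kg. Origin at its centre, x along its length; it may lie on any of its four long sides. It may be absent
- res_short_1: short cream ceramic resistor block with steel end caps, 65 x 28 x 28 mm, 0.1 to 0.2 kg. Origin at its centre, x along its length; it may lie on any of its four long sides. It may be absent
- res_short_2: short cream ceramic resistor block with steel end caps, 65 x 28 x 28 mm, 0.1 to 0.2 kg. Origin at its centre, x along its length; it may lie on any of its four long sides. It may be absent
- test (a joint): travel of the red test button in m: 0 up, 0.006 fully down (5 N); it springs back
- test_top (a point): centre of the top of the red push button, 32 mm across, on a fixed steel box 90 x 80 x 45 mm beside the jig; pressed straight down
- transformer: bystander, to be left alone: iron output transformer with copper-coloured winding, about 110 x 72 x 75 mm
- capacitor: bystander, to be left alone: capacitor can, 36 mm across, 60 mm tall
- spool: bystander, to be left alone: wire spool, 56 mm across, 40 mm tall
- driver: bystander, to be left alone: screwdriver, 180 mm long
- mug: bystander, to be left alone: white mug, 80 mm across, 90 mm tall

How it is judged (in metres and radians):
On the way, in this order (a step that is already met when the one before it is completed fails the run):
1. every block lies in a compartment of its own length, with the wheel locked in the first hole (((distance between res_long_1 and nest_long_a below 0.008 m and angle between the x axis of res_long_1 and the x axis of nest_long_a, either way round below 0.12 rad) or (distance between res_long_1 and nest_long_b below 0.008 m and angle between the x axis of res_long_1 and the x axis of nest_long_b, either way round below 0.12 rad)) and ((distance between res_long_2 and nest_long_a below 0.008 m and angle between the x axis of res_long_2 and the x axis of nest_long_a, either way round below 0.12 rad) or (distance between res_long_2 and nest_long_b below 0.008 m and angle between the x axis of res_long_2 and the x axis of nest_long_b, either way round below 0.12 rad)) and ((distance between res_short_1 and nest_short_a below 0.008 m and angle between the x axis of res_short_1 and the x axis of nest_short_a, either way round below 0.12 rad) or (distance between res_short_1 and nest_short_b below 0.008 m and angle between the x axis of res_short_1 and the x axis of nest_short_b, either way round below 0.12 rad)) and ((distance between res_short_2 and nest_short_a below 0.008 m and angle between the x axis of res_short_2 and the x axis of nest_short_a, either way round below 0.12 rad) or (distance between res_short_2 and nest_short_b below 0.008 m and angle between the x axis of res_short_2 and the x axis of nest_short_b, either way round below 0.12 rad)) and value of joint wheel between -0.04 and 0.04 rad and value of joint pin below 0.004 m), for 0.2 s.
2. the wheel is locked in the second hole, pin home, all blocks in their compartments (((distance between res_long_1 and nest_long_a below 0.008 m and angle between the x axis of res_long_1 and the x axis of nest_long_a, either way round below 0.12 rad) or (distance between res_long_1 and nest_long_b below 0.008 m and angle between the x axis of res_long_1 and the x axis of nest_long_b, either way round below 0.12 rad)) and ((distance between res_long_2 and nest_long_a below 0.008 m and angle between the x axis of res_long_2 and the x axis of nest_long_a, either way round below 0.12 rad) or (distance between res_long_2 and nest_long_b below 0.008 m and angle between the x axis of res_long_2 and the x axis of nest_long_b, either way round below 0.12 rad)) and ((distance between res_short_1 and nest_short_a below 0.008 m and angle between the x axis of res_short_1 and the x axis of nest_short_a, either way round below 0.12 rad) or (distance between res_short_1 and nest_short_b below 0.008 m and angle between the x axis of res_short_1 and the x axis of nest_short_b, either way round below 0.12 rad)) and ((distance between res_short_2 and nest_short_a below 0.008 m and angle between the x axis of res_short_2 and the x axis of nest_short_a, either way round below 0.12 rad) or (distance between res_short_2 and nest_short_b below 0.008 m and angle between the x axis of res_short_2 and the x axis of nest_short_b, either way round below 0.12 rad)) and value of joint wheel between 0.6581 and 0.7381 rad and value of joint pin below 0.004 m), for 0.2 s.
3. the test button is pressed all the way down, the wheel locked in the second hole (value of joint wheel between 0.6581 and 0.7381 rad and value of joint pin below 0.004 m and value of joint test above 0.0045 m), for 0.05 s.
4. the wheel is locked in the third hole, pin home, all blocks in their compartments (((distance between res_long_1 and nest_long_a below 0.008 m and angle between the x axis of res_long_1 and the x axis of nest_long_a, either way round below 0.12 rad) or (distance between res_long_1 and nest_long_b below 0.008 m and angle between the x axis of res_long_1 and the x axis of nest_long_b, either way round below 0.12 rad)) and ((distance between res_long_2 and nest_long_a below 0.008 m and angle between the x axis of res_long_2 and the x axis of nest_long_a, either way round below 0.12 rad) or (distance between res_long_2 and nest_long_b below 0.008 m and angle between the x axis of res_long_2 and the x axis of nest_long_b, either way round below 0.12 rad)) and ((distance between res_short_1 and nest_short_a below 0.008 m and angle between the x axis of res_short_1 and the x axis of nest_short_a, either way round below 0.12 rad) or (distance between res_short_1 and nest_short_b below 0.008 m and angle between the x axis of res_short_1 and the x axis of nest_short_b, either way round below 0.12 rad)) and ((distance between res_short_2 and nest_short_a below 0.008 m and angle between the x axis of res_short_2 and the x axis of nest_short_a, either way round below 0.12 rad) or (distance between res_short_2 and nest_short_b below 0.008 m and angle between the x axis of res_short_2 and the x axis of nest_short_b, either way round below 0.12 rad)) and value of joint wheel between 1.3562 and 1.4362 rad and value of joint pin below 0.004 m), for 0.2 s.
5. the test button is pressed all the way down, the wheel locked in the third hole (value of joint wheel between 1.3562 and 1.4362 rad and value of joint pin below 0.004 m and value of joint test above 0.0045 m), for 0.05 s.
6. the wheel is locked in the fourth hole, pin home (value of joint wheel between 2.0543 and 2.1343 rad and value of joint pin below 0.004 m), for 0.2 s.
At the end, for the whole second after the job is handed in: Every block is at rest in a compartment of its own length (centre within 8 mm of the nest point, length within 0.12 rad of the compartment's), the wheel is within 0.04 rad of the fourth hole, the pin is home within 4 mm and the button is up (all of step 6 and ((distance between res_long_1 and nest_long_a below 0.008 m and angle between the x axis of res_long_1 and the x axis of nest_long_a, either way round below 0.12 rad) or (distance between res_long_1 and nest_long_b below 0.008 m and angle between the x axis of res_long_1 and the x axis of nest_long_b, either way round below 0.12 rad)) and ((distance between res_long_2 and nest_long_a below 0.008 m and angle between the x axis of res_long_2 and the x axis of nest_long_a, either way round below 0.12 rad) or (distance between res_long_2 and nest_long_b below 0.008 m and angle between the x axis of res_long_2 and the x axis of nest_long_b, either way round below 0.12 rad)) and ((distance between res_short_1 and nest_short_a below 0.008 m and angle between the x axis of res_short_1 and the x axis of nest_short_a, either way round below 0.12 rad) or (distance between res_short_1 and nest_short_b below 0.008 m and angle between the x axis of res_short_1 and the x axis of nest_short_b, either way round below 0.12 rad)) and ((distance between res_short_2 and nest_short_a below 0.008 m and angle between the x axis of res_short_2 and the x axis of nest_short_a, either way round below 0.12 rad) or (distance between res_short_2 and nest_short_b below 0.008 m and angle between the x axis of res_short_2 and the x axis of nest_short_b, either way round below 0.12 rad)) and value of joint test below 0.002 m and linear speed of each of res_long_1, res_long_2, res_short_1, res_short_2 below 0.02 m/s); the robot touches nothing.
It fails at once if the test button is pressed while the wheel is not locked in the second or third hole (value of joint test above 0.003 m and not (value of joint wheel between 0.6581 and 0.7381 rad and value of joint pin below 0.004 m) and not (value of joint wheel between 1.3562 and 1.4362 rad and value of joint pin below 0.004 m)).
It fails at once if a bystander is moved more than 30 mm (distance of any of transformer, capacitor, spool, driver, mug from where it was at the start of the episode above 0.03 m).
Of res_long_1, res_long_2, res_short_1, res_short_2 only 2 to 4 are there at a start; the rules pass over those that are not, and their reading is None.
At some moment in a run one of res_long_1, res_long_2, res_short_1, res_short_2 may be knocked a few centimetres aside while the robot is not near it.
Once in a run the grip may slacken for a moment while it holds something.
It also fails if it takes over 210 s, if anything falls off the work surface, if the arm or the gripper's body presses on something with over 40 N, if the wrist force passes 120 N, or if a joint passes its speed limit or range.

## Robot

A 6-joint arm with a two-finger parallel gripper is mounted at the origin on the work surface. World frame = base frame: x ahead of the robot, y to its left, z up, the work surface at z = 0. Lengths are in mm, angles in rad, forces in N, time in s.
With the tool pointing down it reaches from about 275 to 775 mm from the base axis. Payload 14.6 kg.
Tool frame: the origin (TCP) lies midway between the tips of the shut fingers; the grasp point (between the pads) lies manip.grip_point_offset behind it (manip.grip_point_offset is the distance from the TCP to the grasp point, in mm); z points along the fingers, y is the line along which they close (so a half turn about z gives the same grasp; the last joint's range is limited). The gripper opens to 85 mm and grips with 20 to 120 N. Pads are 22 mm wide; open, the fingers measure 114 mm over their backs; the gripper's body (76 mm by 85 mm) begins 54 mm behind the grasp point. The pads swing forward as they close: fully open they stand 13 mm farther back than shut.
Start: joints at [0.969, 0.263, -0.048, 1.259, 0, 1.415], TCP at [226.848, 473.464, 231.278] pointing down, gripper open.
Joint ranges: [-2.65, 2.65], [-0.89, 1.7], [-1.18, 1.37], [-2.13, 2.11], [-1.35, 1.29], [-3.14, 3.14]. Speed limits (rad/s): [1.89, 1.89, 2.57, 2.79, 3.14, 3.14].

## Interface

Orientations are given as a unit quaternion [w, x, y, z].
In Python, from cell import manip, read_camera gives the robot as it stands (manip), with the cameras as plain functions.
- The arm moves only by the tool send_path, called after "Call:" by a JSON object that holds its "name" and its "arguments", one argument or row to a line. Schema: {"type":"object","properties":{"steps":{"type":"array","items":{"type":"array","items":{"type":"array","items":{"type":"number"},"minItems":7,"maxItems":7},"minItems":1,"maxItems":12},"minItems":1,"maxItems":1},"only":{"type":"string"},"quiet":{"type":"boolean"},"lines":{"type":"string"}},"required":["steps"],"additionalProperties":false}. steps is a list that holds a single list of rows (three levels of brackets), with 1 to 12 rows, each of 7 numbers: a rotation vector rx, ry, rz in rad, then dx, dy, dz in mm, then the finger opening in mm; each row is the pose to reach, as a shift and turn from the pose commanded when the call began, along the tool's axes at that moment; what a row does not reach only later rows make up. A row lasts 1/8 s, in which the tool goes at most 62.5 mm and 0.188 rad, less where a joint would pass 70% of its speed; a pose out of reach is approached as far as the arm can. The fingers move at their own pace and stop on an object; the grip force is fixed at half the most. Time passes only in rows, so rows that do not move let the fingers close. The tool returns the time, the measured TCP pose, the force, the opening and the grip force at its end. only (a regular expression) keeps the lines of the reply that match it, lines (a string "A,B") keeps lines A to B, and quiet returns only ok. Input that does not fit is refused with a message, and nothing moves.
- manip.sense(): the state, without advancing time (a new reading comes with each control period).
- read_camera(name): name is "scene" or "top"; returns a dict with "image" (480x640x3 uint8, red, green, blue), "z_map" (480x640 float32, mm along the optical axis (not along the pixel's ray), 0 where there is no reading), "intrinsics" (3x3 intrinsics, pixels), "extrinsics" (4x4, takes a point from camera to world coordinates). Camera axes: x right, y down, z forward; pixel columns grow to the right and rows downward; lengths in mm; the calibration is good to about 2 mm. A picture is of the moment at which its call begins.
- manip.job_done(): hands the job in; it is judged then, once.
The state is a dict: "clock": time; "joints": joint angles; "dq": joint speeds; "tau": joint torques, N m; "position": TCP position; "tcp_rot": TCP orientation; "wrist_force": force on the tool from outside, world axes, zero at the start; "torque": the same for the moment, N m; "grip_width": finger opening in mm; "finger_force": force on a finger pad.
Only numpy, scipy, OpenCV 4.12 (cv2) and the standard library are available. Lean on these libraries where they do the work, as an engineer would, in place of code of your own. Each camera call takes 0.05 s, during which the arm holds its last target. There are 200 camera calls.

## Working session

There is one attempt and no reset: what is moved stays moved. The work goes in short steps, Python scripts to look and compute and a tool call to move; the robot and the scene stay as the last step left them, time stands still between calls to the robot, and variables do not carry over. Pictures are saved under pics/ and viewed, at most 14 in all, crops included, and the job is handed in when it is done.

```bash
ls; mkdir -p pics
```

Run:
```python
from cell import manip, read_camera
import cv2
s=manip.sense();print(s, manip.grip_point_offset)
for n in("scene","top"):
    c=read_camera(n);cv2.imwrite(f"pics/{n}0.png",c["image"][:,:,::-1]);print(c["intrinsics"],c["extrinsics"])
```

```text
cell.py
pics
{'clock': 0.0, 'joints': array([ 9.68704016e-01,  2.63520467e-01, -4.89441507e-02,  1.25941985e+00,
        1.29417384e-05,  1.41548549e+00]), 'dq': array([-0.00072047,  0.00042108, -0.00012807, -0.00030212, -0.00172259,
       -0.0011843 ]), 'tau': array([-2.43744042e-03, -6.37607360e+01,  3.84570622e+01,  1.36412226e-02,
       -3.06092561e-04, -3.54869115e-06]), 'position': array([226.67644543, 473.2251587 , 230.82373457]), 'tcp_rot': array([-2.07163563e-04,  2.21537344e-01,  9.75151737e-01, -5.03129549e-04]), 'wrist_force': array([0.35617492, 0.1306143 , 0.02624178]), 'torque': array([-0.00288064,  0.03294706, -0.00124003]), 'finger_force': 0.0, 'grip_width': 85.77586345428628} 18.700000000000003
[[564.35928546   0.         320.5648471 ]
 [  0.         564.35928546 251.38486306]
 [  0.           0.           1.        ]] [[ 4.02166520e-01  6.30669847e-01 -6.63715026e-01  1.32646605e+03]
 [ 9.15513263e-01 -2.69187891e-01  2.98953751e-01 -4.24944873e+02]
 [ 9.87706781e-03 -7.27869098e-01 -6.85644966e-01  9.15805800e+02]
 [ 0.00000000e+00  0.00000000e+00  0.00000000e+00  1.00000000e+00]]
[[459.35002283   0.         326.84166349]
 [  0.         459.35002283 241.32154988]
 [  0.           0.           1.        ]] [[-2.13738847e-02 -9.90064293e-01  1.38981487e-01  3.61361850e+02]
 [-9.99719680e-01  2.25813179e-02  7.11651101e-03 -5.46310607e+01]
 [-1.01841886e-02 -1.38790420e-01 -9.90269409e-01  1.25152520e+03]
 [ 0.00000000e+00  0.00000000e+00  0.00000000e+00  1.00000000e+00]]
```

View pics/scene0.png

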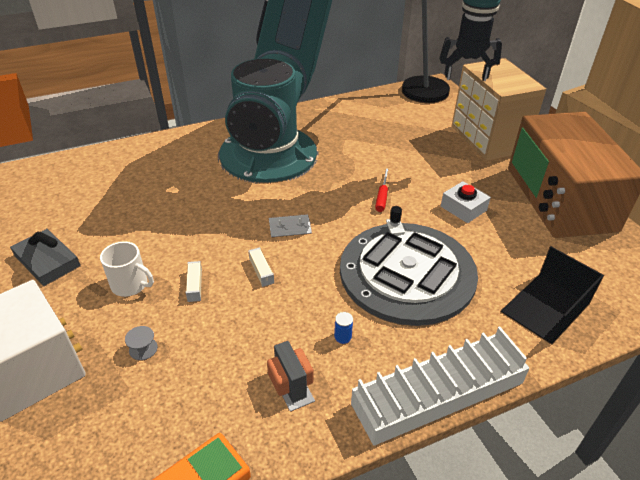

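View pics/top0.png

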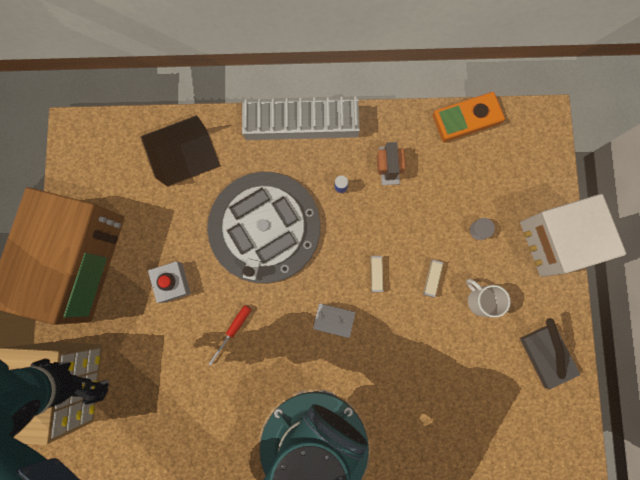

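The scene view shows two cream blocks (193,281) and (261,267), the jig at (410,270) with its knob at (396,215), the button at (467,190) and the driver at (383,190). In the top view they are: blocks (377,274) and (434,278), jig (264,227), knob (249,270), button (166,282), with holes at (309,213), (308,245) and (284,268).

Create h.py:
```python
from cell import manip, read_camera
import numpy as np, cv2
from scipy.spatial.transform import Rotation as R
def cloud(c):
    K,E,z=c["intrinsics"],c["extrinsics"],c["z_map"]
    v,u=np.mgrid[:480,:640]
    p=np.stack([(u-K[0,2])/K[0,0]*z,(v-K[1,2])/K[1,1]*z,z],-1)
    return p@E[:3,:3].T+E[:3,3]
def plane(c,uv,h):
    K,E=c["intrinsics"],c["extrinsics"]
    uv=np.atleast_2d(np.asarray(uv,float))
    d=np.c_[(uv[:,0]-K[0,2])/K[0,0],(uv[:,1]-K[1,2])/K[1,1],np.ones(len(uv))]@E[:3,:3].T
    return E[:3,3]+d*((h-E[2,3])/d[:,2])[:,None]
def rect(c,m,h,box=None,amin=20):
    """min-area rects of the mask's blobs cast on plane z=h: centre, size, long axis angle"""
    m=m.astype(np.uint8)
    if box: k=np.zeros_like(m);k[box[1]:box[3],box[0]:box[2]]=1;m=m*k
    out=[]
    for q in cv2.findContours(m,cv2.RETR_EXTERNAL,cv2.CHAIN_APPROX_NONE)[0]:
        if cv2.contourArea(q)<amin: continue
        w=plane(c,q[:,0],h)[:,:2].astype(np.float32)
        (x,y),(a,b),t=cv2.minAreaRect(w)
        if a<b:a,b,t=b,a,t+90
        out.append((q[:,0].mean(0).round(),round(x,1),round(y,1),round(a,1),round(b,1),round((np.radians(t)+np.pi/2)%np.pi-np.pi/2,3)))
    return out
def go(x,y,z,yaw=None,o=None):
    """tool-axis shift and turn (about tool z) from the commanded/measured pose to world x,y,z; yaw = world angle of the finger closing line"""
    s=manip.sense();q=s["tcp_rot"];r=R.from_quat([q[1],q[2],q[3],q[0]])
    d=r.inv().apply(np.array([x,y,z])-s["position"])
    ty=r.apply([0,1,0]);cur=np.arctan2(ty[1],ty[0])
    t=0
    if yaw is not None:
        t=-((yaw-cur+np.pi/2)%np.pi-np.pi/2)   # tool z points down
    print("shift",d.round(1),"rz",round(t,3),"pos",s["position"].round(1),"tooly",round(cur,3),"tilt",r.apply([0,0,1]).round(4),"q6",s["joints"][5].round(2))
```

Run:
```python
from h import *
for n in("top","scene"):
    c=read_camera(n);P=cloud(c);im=c["image"].astype(int);hsv=cv2.cvtColor(c["image"],cv2.COLOR_RGB2HSV)
    cr=(im.min(2)>130)&(hsv[...,1]<90)&(P[...,2]>15)&(P[...,2]<40)
    print(n,"desk z",np.median(P[300:340,380:420,2]) if n=="top" else 0)
    for r in rect(c,(P[...,2]>21)&(P[...,2]<36)&(im.min(2)>60),28,(340,240,470,310) if n=="top" else (170,235,290,310)): print("blk",r)
    red=(hsv[...,1]>180)&((hsv[...,0]<6)|(hsv[...,0]>174))&(im[...,0]>90)
    m,_=cv2.connectedComponents(red.astype(np.uint8))
    for r in rect(c,red&(P[...,2]>40),55): print("red",r)
    bx=(145,255,190,305) if n=="top" else (440,175,495,225)
    q=P[bx[1]:bx[3],bx[0]:bx[2]].reshape(-1,3);q=q[q[:,2]>48];print("button hi",len(q),q[:,2].max(),np.percentile(q[:,2],90),q[q[:,2]>np.percentile(q[:,2],60)].mean(0))
    # knob: dark high
    bx=(230,250,270,290) if n=="top" else (380,195,410,240)
    q=P[bx[1]:bx[3],bx[0]:bx[2]].reshape(-1,3);q=q[q[:,2]>70];print("knob",len(q),q[:,2].max(),q.mean(0),q.min(0),q.max(0))
    w=(P[...,2]>26)&(P[...,2]<37)&(im.min(2)>120)
    for r in rect(c,w,32,(200,165,330,290) if n=="top" else (335,220,480,325),200): print("wheel",r)
    d=(im.max(2)<95)&(P[...,2]>13)&(P[...,2]<50)
    for r in rect(c,d,20,(195,160,335,295) if n=="top" else (330,210,485,330),400): print("plate",r)
    d=(im.max(2)<90)&(P[...,2]>28)
    for r in rect(c,d,42,(222,180,306,265) if n=="top" else (355,230,460,300),60): print("nest",r)
```

Run:
```python
import cv2
a=cv2.imread("pics/top0.png");b=cv2.imread("pics/scene0.png")
import numpy as np
x=cv2.resize(a[165:305,145:455],None,fx=2.5,fy=2.5,interpolation=cv2.INTER_CUBIC)
y=cv2.resize(b[185:325,180:490],None,fx=1.6,fy=1.6)
y=np.pad(y,((0,0),(0,x.shape[1]-y.shape[1]),(0,0)))
cv2.imwrite("pics/crop0.png",np.vstack([x,y]))
```

```text
(no output)
```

View pics/crop0.png

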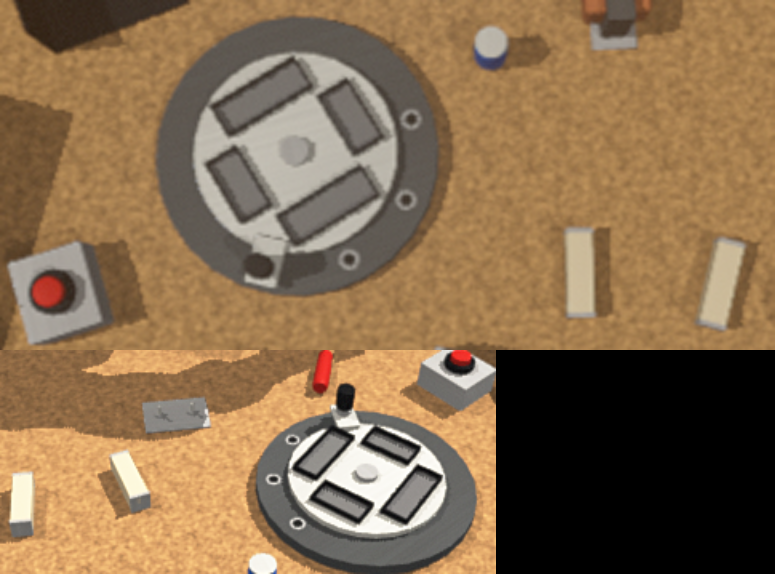

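Run:
```python
from h import *
for n in("top","scene"):
    c=read_camera(n);P=cloud(c);im=c["image"].astype(int);hsv=cv2.cvtColor(c["image"],cv2.COLOR_RGB2HSV)
    T=n=="top"
    for r in rect(c,(P[...,2]>26)&(P[...,2]<36)&(im.min(2)>60),28,(340,240,470,310) if T else (170,235,290,310)): print("blk",r)
    for r in rect(c,(P[...,2]>78)&(P[...,2]<95),84,(225,245,275,290) if T else (370,195,420,240),5): print("knob",r)
    for r in rect(c,(P[...,2]>29.5)&(P[...,2]<50),34,(195,160,335,295) if T else (330,210,485,330),100): print("wheel",r)
    # bright rims on the plate
    for r in rect(c,(im.min(2)>110)&(P[...,2]<26)&(P[...,2]>14),20,(190,160,335,295) if T else (330,210,485,330),4): print("rim",r)
    bx=(145,255,190,305) if T else (440,175,495,225)
    for r in rect(c,(P[...,2]>56)&(P[...,2]<85),65,bx,10): print("but",r)
    q=P[bx[1]:bx[3],bx[0]:bx[2]][...,2].ravel();q=q[(q>38)&(q<90)];print(np.histogram(q,range(38,80,3)))
go(443.9,-175.3,150,np.pi/2)
```

```text
blk (array([433., 278.]), 428.4, -326.1, 94.6, 28.1, np.float64(-0.281))
blk (array([377., 274.]), 443.8, -175.3, 93.4, 28.2, np.float64(-0.008))
knob (array([247., 271.]), 454.1, 159.8, 25.4, 24.9, np.float64(1.104))
wheel (array([261., 233.]), 577.0, 130.6, 226.9, 217.2, np.float64(-0.999))
rim (array([284., 268.]), 463.1, 70.9, 21.5, 18.8, np.float64(1.549))
rim (array([307., 244.]), 526.8, 8.1, 21.7, 19.1, np.float64(1.548))
rim (array([309., 212.]), 616.2, 1.2, 19.7, 19.4, np.float64(0.757))
but (array([165., 282.]), 432.7, 375.9, 44.3, 44.1, np.float64(0.025))
(array([ 60, 270, 330, 129,  25,  47,  56,  32,  36,  47,  32,   1,   0]), array([38, 41, 44, 47, 50, 53, 56, 59, 62, 65, 68, 71, 74, 77]))
blk (array([193., 278.]), 432.5, -326.7, 99.6, 28.7, np.float64(-0.276))
blk (array([261., 263.]), 446.7, -177.1, 97.7, 28.4, np.float64(-0.027))
knob (array([396., 210.]), 460.4, 156.3, 30.9, 24.5, np.float64(-1.035))
wheel (array([408., 263.]), 581.8, 130.0, 233.5, 218.2, np.float64(-0.952))
rim (array([366., 293.]), 616.6, 2.0, 22.2, 19.7, np.float64(0.183))
rim (array([350., 265.]), 528.3, 9.2, 22.9, 20.4, np.float64(-0.447))
rim (array([364., 242.]), 466.2, 71.5, 39.1, 26.7, np.float64(-1.045))
rim (array([438., 242.]), 541.6, 232.7, 125.1, 20.9, np.float64(0.276))
rim (array([475., 213.]), 484.3, 377.2, 48.3, 8.1, np.float64(-1.22))
but (array([467., 191.]), 445.5, 371.6, 49.3, 41.5, np.float64(-0.35))
(array([ 47, 179, 268,  50,  22,  35,  54,  24,  24,  42,  14,   0,   0]), array([38, 41, 44, 47, 50, 53, 56, 59, 62, 65, 68, 71, 74, 77]))
shift [-476.1 -491.2   81.3] rz -0.447 pos [226.8 473.4 231.1] tooly 1.124 tilt [-2.e-04 -3.e-04 -1.e+00] q6 1.42
```

Call:
{"name": "send_path", "arguments": {
  "steps": [
    [[0,0,-0.447,-476,-491,60,60],[0,0,-0.447,-476,-491,60,60],[0,0,-0.447,-476,-491,60,60],[0,0,-0.447,-476,-491,60,60],[0,0,-0.447,-476,-491,60,60],[0,0,-0.447,-476,-491,60,60],[0,0,-0.447,-476,-491,60,60],[0,0,-0.447,-476,-491,60,60],[0,0,-0.447,-476,-491,60,60],[0,0,-0.447,-476,-491,60,60],[0,0,-0.447,-476,-491,60,60],[0,0,-0.447,-476,-491,60,60]]
  ]
}}

```text
clock: 1.8
position: [444.6, -178.1, 170.6]
tcp_rot: [-0.0, 0.002, 1.0, -0.0]
wrist_force: [0.1, 0.9, -0.3]
grip_width: 59.9
finger_force: 0.0
```

Add to h.py:
```python
C=np.zeros(2);PH=0
def fit(h):
    from scipy.optimize import least_squares
    a=np.radians([190,230,270])
    f=lambda p:(np.c_[p[0]+130*np.cos(a+p[2]),p[1]+130*np.sin(a+p[2])]-h).ravel()
    r=least_squares(f,[580,130,0.3]);return r.x,r.fun
```

Run:
```python
from h import *
x,f=fit(np.array([[463.9,71.1],[527.5,8.6],[616.4,1.6]]))
print(x,f.round(1));
for d in(150,190,230,270):
    t=np.radians(d)+x[2];print(d,(x[:2]+130*np.array([np.cos(t),np.sin(t)])).round(1),t)
for t in (0.534,0.534+np.pi):print("nest",(x[:2]+70*np.array([np.cos(t),np.sin(t)])).round(1))
go(444.5,-175.8,9,np.pi/2-.012)
```

```text
[5.81436433e+02 1.26943836e+02 2.70512416e-01] [ 0.2 -0.1  0.   0.  -0.2  0.1]
150 [455.6 159.5] 2.8885062940232142
190 [464.1  71. ] 3.586637994820946
230 [527.5   8.6] 4.284769695618678
270 [616.2   1.7] 4.982901396416409
nest [641.7 162.6]
nest [521.2  91.3]
shift [  0.    2.4 161.6] rz 0.009 pos [ 444.6 -178.1  170.6] tooly 1.568 tilt [-3.e-04 -1.e-04 -1.e+00] q6 -0.55
```

Call:
{"name": "send_path", "arguments": {
  "steps": [
    [[0,0,0.009,0,2.4,60,60],[0,0,0.009,0,2.4,115,60],[0,0,0.009,0,2.4,150,60],[0,0,0.009,0,2.4,161.6,60],[0,0,0.009,0,2.4,161.6,60],[0,0,0.009,0,2.4,161.6,10],[0,0,0.009,0,2.4,161.6,10],[0,0,0.009,0,2.4,161.6,10],[0,0,0.009,0,2.4,161.6,10],[0,0,0.009,0,2.4,161.6,10]]
  ]
}}

```text
clock: 3.05
position: [444.8, -173.1, 11.1]
tcp_rot: [0.001, 0.004, 1.0, -0.001]
wrist_force: [-2.0, 0.9, 13.3]
grip_width: 26.6
finger_force: 59.2
```

Call:
{"name": "send_path", "arguments": {
  "steps": [
    [[0,0,0,0,0,0,10],[0,0,0,0,0,-50,10],[0,0,0,0,0,-100,10],[0,0,0,0,0,-130,10],[0,0,0,0,0,-130,10],[0,0,0,0,0,-130,10]]
  ]
}}

```text
clock: 3.8
position: [443.7, -172.4, 139.2]
tcp_rot: [-0.0, 0.004, 1.0, 0.0]
wrist_force: [0.0, -0.8, -1.9]
grip_width: 26.7
finger_force: 60.8
```

Run:
```python
from h import *
c=read_camera("scene");cv2.imwrite("pics/g1.png",c["image"][150:350,150:450][:,:,::-1].repeat(2,0).repeat(2,1))
s=manip.sense();print(s["position"],s["grip_width"],s["finger_force"])
```

```text
[ 443.47164988 -172.29339416  138.8664661 ] 26.71135287819128 60.78296899795532
```

View pics/g1.png

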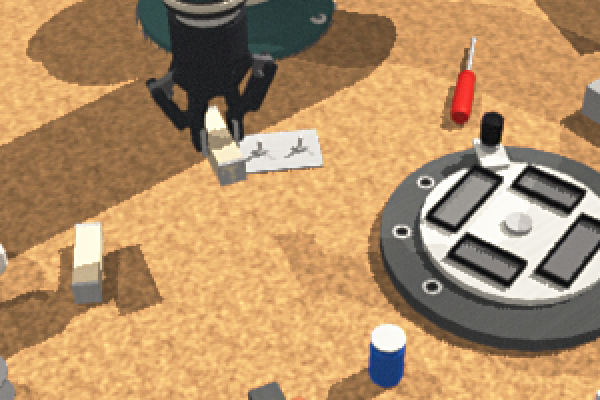

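The block is held across its width and level (scene crop (225,145)); the second block is still at (88,265).

Add to h.py:
```python
def held(zt=None):
    """extent of the held block along the tool's x axis, relative to TCP, from both clouds"""
    s=manip.sense();q=s["tcp_rot"];r=R.from_quat([q[1],q[2],q[3],q[0]])
    for n in("top","scene"):
        c=read_camera(n);P=cloud(c);L=r.inv().apply((P.reshape(-1,3)-s["position"]))
        im=c["image"].reshape(-1,3).astype(int)
        m=(abs(L[:,1])<12)&(L[:,2]>-25)&(L[:,2]<15)&(abs(L[:,0])<75)&(im.min(1)>60)
        x=L[m,0];print(n,m.sum(),np.percentile(x,[0,1,99,100]).round(1),"z of ends",[np.median(L[m&(L[:,0]>33),2]).round(1),np.median(L[m&(L[:,0]<-33),2]).round(1)])
```

Run:
```python
from h import *
held()
go(641.8,162.6,139,0.532)
```

```text
Traceback (most recent call last):
  File "h.py", line 48, in held
    x=L[m,0];print(n,m.sum(),np.percentile(x,[0,1,99,100]).round(1),"z of ends",[np.median(L[m&(L[:,0]>33),2]).round(1),np.median(L[m&(L[:,0]<-33),2]).round(1)])
                             ~~~~~~~~~~~~~^^^^^^^^^^^^^^^^
IndexError: index -1 is out of bounds for axis 0 with size 0
```

```bash
sed -i 's/        x=L\[m,0\];print/        if m.sum()<5: print(n,"hidden");continue\n        x=L[m,0];print/' h.py
```

Run:
```python
from h import *
held()
go(641.8,162.6,139,0.532)
```

```text
top hidden
scene 388 [-53.5 -51.3  42.7  45.9] z of ends [np.float64(-16.6), np.float64(-10.0)]
shift [-1.953e+02  3.367e+02 -1.000e-01] rz 1.03 pos [ 443.5 -172.4  138.9] tooly 1.562 tilt [-1.4e-03  8.0e-04 -1.0e+00] q6 -0.53
```

Call:
{"name": "send_path", "arguments": {
  "steps": [
    [[0,0,1.03,-195,336.7,0,10],[0,0,1.03,-195,336.7,0,10],[0,0,1.03,-195,336.7,0,10],[0,0,1.03,-195,336.7,0,10],[0,0,1.03,-195,336.7,0,10],[0,0,1.03,-195,336.7,0,10],[0,0,1.03,-195,336.7,0,10],[0,0,1.03,-195,336.7,0,10],[0,0,1.03,-195,336.7,0,10],[0,0,1.03,-195,336.7,0,10],[0,0,1.03,-195,336.7,0,10],[0,0,1.03,-195,336.7,0,10]]
  ]
}}

```text
clock: 5.5
position: [641.8, 161.9, 139.9]
tcp_rot: [0.0, 0.497, 0.868, 0.0]
wrist_force: [-0.1, 0.5, -1.5]
grip_width: 26.5
finger_force: 60.6
```

Run:
```python
from h import *
held()
go(641.8,162.6,60,0.532)
```

```text
top 113 [-45.7 -45.4 -14.7 -14.2] z of ends [np.float64(nan), np.float64(-16.2)]
scene 411 [-49.8 -49.2  41.1  48. ] z of ends [np.float64(-16.5), np.float64(-8.8)]
shift [ 0.5  0.1 79.8] rz -0.0 pos [641.9 162.1 139.8] tooly 0.532 tilt [ 2.e-04  0.e+00 -1.e+00] q6 1.16
  return _methods._mean(a, axis=axis, dtype=dtype,
  ret = ret.dtype.type(ret / rcount)
```

Call:
{"name": "send_path", "arguments": {
  "steps": [
    [[0,0,0,0.5,0,50,10],[0,0,0,0.5,0,80,10],[0,0,0,0.5,0,80,10],[0,0,0,0.5,0,80,10]]
  ]
}}

```text
clock: 6.1
position: [642.4, 162.8, 61.1]
tcp_rot: [0.001, 0.496, 0.868, 0.0]
wrist_force: [0.2, -1.4, -1.2]
grip_width: 26.8
finger_force: 60.6
```

Run:
```python
from h import *
go(641.8,162.6,44,0.532)
t=read_camera("top");c=read_camera("scene")
a=cv2.resize(c["image"][220:320,340:480],None,fx=4,fy=4);b=cv2.resize(t["image"][170:270,210:320],None,fx=4,fy=4)
b=cv2.copyMakeBorder(b,0,0,0,0,cv2.BORDER_CONSTANT)
cv2.imwrite("pics/p1.png",cv2.resize(np.hstack([a,b]),(800,320))[:,:,::-1])
```

```text
shift [ 0.1 -0.6 17.1] rz -0.0 pos [642.4 162.8  61.1] tooly 0.532 tilt [ 1.6e-03  2.0e-04 -1.0e+00] q6 1.16
```

View pics/p1.png

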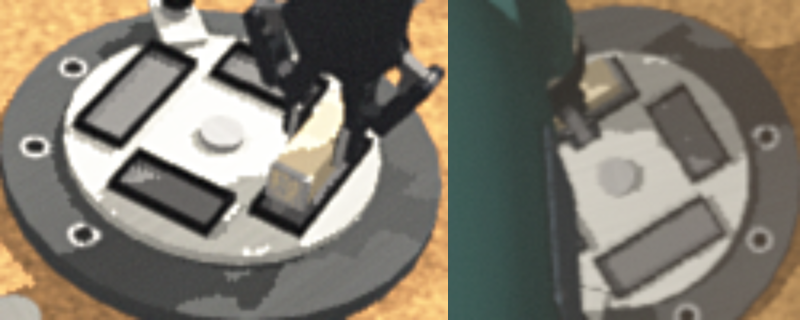

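The block hangs centred over the far long compartment, in the scene view at (300,190) with its frame's near corner at (290,215).

Call:
{"name": "send_path", "arguments": {
  "steps": [
    [[0,0,0,0,-0.5,8,10],[0,0,0,0,-0.5,13,10],[0,0,0,0,-0.5,15,10],[0,0,0,0,-0.5,15,10]]
  ]
}}

```text
clock: 6.7
position: [641.1, 162.5, 44.5]
tcp_rot: [-0.0, 0.496, 0.868, -0.0]
wrist_force: [-0.4, 0.2, -1.2]
grip_width: 26.3
finger_force: 60.6
```

```bash
python3 -c "
from h import *
go(641.8,162.6,44,0.532);held()" 2>/dev/null
```

```text
shift [-0.3  0.6  0.5] rz -0.0 pos [641.1 162.5  44.5] tooly 0.532 tilt [-4.e-04 -0.e+00 -1.e+00] q6 1.16
top 168 [-74.8 -74.2 -15.4 -14.7] z of ends [np.float64(nan), np.float64(9.8)]
scene 431 [-74.9 -73.6  40.9  45.8] z of ends [np.float64(-15.4), np.float64(-0.8)]
```

Call:
{"name": "send_path", "arguments": {
  "steps": [
    [[0,0,0,0,0,1,10],[0,0,0,0,0,1,44],[0,0,0,0,0,1,44],[0,0,0,0,0,1,44],[0,0,0,0,0,-40,44],[0,0,0,0,0,-100,60],[0,0,0,0,0,-120,60],[0,0,0,0,0,-120,60],[0,0,0,0,0,-120,60]]
  ]
}}

```text
clock: 7.92
position: [640.8, 162.5, 163.4]
tcp_rot: [-0.001, 0.496, 0.868, -0.0]
wrist_force: [-0.5, -0.1, -0.2]
grip_width: 60.0
finger_force: 0.0
```

Run:
```python
from h import *
c=read_camera("scene");P=cloud(c);im=c["image"].astype(int)
for r in rect(c,(P[...,2]>57)&(P[...,2]<68)&(im.min(2)>60),60,(340,210,490,320)): print("placed",r)
t=read_camera("top");P=cloud(t);im=t["image"].astype(int)
for r in rect(t,(P[...,2]>26)&(P[...,2]<36)&(im.min(2)>60),28,(340,200,500,310)): print("blk",r)
go(429.2,-326.1,140,-0.281+np.pi/2)
```

```text
placed (array([345., 316.]), 686.7, -80.1, 23.8, 18.0, np.float64(1.165))
placed (array([439., 268.]), 643.7, 161.7, 99.2, 29.2, np.float64(-1.039))
blk (array([433., 278.]), 428.4, -325.7, 94.9, 28.3, np.float64(-0.288))
shift [-313.8 -430.    23.8] rz -0.758 pos [640.6 162.5 163.2] tooly 0.532 tilt [-2.2e-03 -3.0e-04 -1.0e+00] q6 1.16
```

Call:
{"name": "send_path", "arguments": {
  "steps": [
    [[0,0,-0.758,-314,-430,24,60],[0,0,-0.758,-314,-430,24,60],[0,0,-0.758,-314,-430,24,60],[0,0,-0.758,-314,-430,24,60],[0,0,-0.758,-314,-430,24,60],[0,0,-0.758,-314,-430,24,60],[0,0,-0.758,-314,-430,24,60],[0,0,-0.758,-314,-430,24,60],[0,0,-0.758,-314,-430,24,60],[0,0,-0.758,-314,-430,24,60],[0,0,-0.758,-314,-430,24,60],[0,0,-0.758,-314,-430,24,60]]
  ]
}}

```text
clock: 9.52
position: [430.3, -325.1, 140.5]
tcp_rot: [-0.0, 0.139, 0.99, 0.0]
wrist_force: [-0.1, 1.2, -0.8]
grip_width: 59.9
finger_force: 0.0
```

Call:
{"name": "send_path", "arguments": {
  "steps": [
    [[0,0,0,0,0,0,60],[0,0,0,0,0,0,60]]
  ]
}}

```text
clock: 9.78
position: [430.2, -325.7, 140.7]
tcp_rot: [0.0, 0.14, 0.99, -0.0]
wrist_force: [0.3, -0.0, -0.1]
grip_width: 60.0
finger_force: 0.0
```

Run:
```python
from h import *
go(429.2,-326.1,10,-0.284+np.pi/2)
```

```text
shift [  0.9  -0.7 130.7] rz 0.004 pos [ 430.2 -325.7  140.7] tooly 1.291 tilt [ 1.e-04 -0.e+00 -1.e+00] q6 -0.52
```

Call:
{"name": "send_path", "arguments": {
  "steps": [
    [[0,0,0,1,-0.7,60,60],[0,0,0,1,-0.7,115,60],[0,0,0,1,-0.7,130,60],[0,0,0,1,-0.7,130,60],[0,0,0,1,-0.7,130,60],[0,0,0,1,-0.7,130,10],[0,0,0,1,-0.7,130,10],[0,0,0,1,-0.7,130,10],[0,0,0,1,-0.7,130,10],[0,0,0,1,-0.7,130,10]]
  ]
}}

```text
clock: 11.02
position: [429.1, -327.0, 11.7]
tcp_rot: [0.001, 0.14, 0.99, -0.0]
wrist_force: [-1.3, 1.2, 10.1]
grip_width: 26.6
finger_force: 59.9
```

Call:
{"name": "send_path", "arguments": {
  "steps": [
    [[0,0,0,0,0,0,10],[0,0,0,0,0,-50,10],[0,0,0,0,0,-100,10],[0,0,0,0,0,-130,10],[0,0,0,0,0,-130,10],[0,0,0,0,0,-130,10]]
  ]
}}

```text
clock: 11.78
position: [428.5, -326.3, 139.9]
tcp_rot: [-0.0, 0.14, 0.99, 0.0]
wrist_force: [-0.7, 0.4, -2.2]
grip_width: 26.8
finger_force: 60.0
```

```bash
python3 - 2>/dev/null <<'E'
from h import *
held();go(521.3,91.4,140,0.532)
E
```

```text
top 17 [-46.8 -46.7 -31.4 -30.9] z of ends [np.float64(nan), np.float64(-14.9)]
scene 466 [-52.3 -50.9  45.5  47.1] z of ends [np.float64(-15.4), np.float64(-8.7)]
shift [ 26.4 426.9  -0. ] rz 0.758 pos [ 428.3 -326.1  139.5] tooly 1.29 tilt [-0.0014  0.0014 -1.    ] q6 -0.52
```

Call:
{"name": "send_path", "arguments": {
  "steps": [
    [[0,0,0.758,26.4,427,0,10],[0,0,0.758,26.4,427,0,10],[0,0,0.758,26.4,427,0,10],[0,0,0.758,26.4,427,0,10],[0,0,0.758,26.4,427,0,10],[0,0,0.758,26.4,427,0,10],[0,0,0.758,26.4,427,0,10],[0,0,0.758,26.4,427,0,10],[0,0,0.758,26.4,427,0,10],[0,0,0.758,26.4,427,0,10],[0,0,0.758,26.4,427,0,10],[0,0,0.758,26.4,427,0,10]]
  ]
}}

```text
clock: 13.38
position: [521.7, 90.2, 140.8]
tcp_rot: [0.0, 0.497, 0.868, -0.0]
wrist_force: [0.6, -0.6, -0.4]
grip_width: 26.2
finger_force: 60.1
```

```bash
python3 - 2>/dev/null <<'E'
from h import *
held();go(521.3,91.4,60,0.532)
E
```

```text
top 83 [-46.3 -46.1 -19.2 -18.2] z of ends [np.float64(nan), np.float64(-15.5)]
scene 321 [-51.7 -49.6  28.7  36.3] z of ends [np.float64(-13.9), np.float64(-8.2)]
shift [ 1.   0.1 80.8] rz -0.001 pos [521.8  90.5 140.8] tooly 0.531 tilt [ 1.e-04 -0.e+00 -1.e+00] q6 1.06
```

Call:
{"name": "send_path", "arguments": {
  "steps": [
    [[0,0,0,0.5,0,50,10],[0,0,0,0.5,0,80,10],[0,0,0,0.5,0,80,10],[0,0,0,0.5,0,80,10],[0,0,0,0.5,0,80,10]]
  ]
}}

```text
clock: 14.1
position: [522.4, 91.4, 62.0]
tcp_rot: [0.001, 0.496, 0.868, 0.001]
wrist_force: [0.2, -0.3, -1.5]
grip_width: 26.3
finger_force: 60.0
```

```bash
python3 - 2>/dev/null <<'E'
from h import *
go(521.3,91.4,45,0.532)
E
```

```text
shift [ 0.5 -1.  17. ] rz -0.0 pos [522.4  91.4  62. ] tooly 0.532 tilt [ 2.1e-03  1.0e-04 -1.0e+00] q6 1.06
```

Call:
{"name": "send_path", "arguments": {
  "steps": [
    [[0,0,0,0.3,-0.7,8,10],[0,0,0,0.3,-0.7,13,10],[0,0,0,0.3,-0.7,16,10],[0,0,0,0.3,-0.7,16,10],[0,0,0,0.3,-0.7,16,10]]
  ]
}}

```text
clock: 14.72
position: [520.8, 91.4, 44.7]
tcp_rot: [0.0, 0.496, 0.868, 0.0]
wrist_force: [-0.7, 0.8, -1.1]
grip_width: 26.6
finger_force: 60.0
```

```bash
python3 -c "
from h import *
go(521.3,91.4,44,0.532)"
```

```text
shift [-0.2  0.4  0.7] rz 0.0 pos [520.8  91.4  44.7] tooly 0.532 tilt [ 1.e-04  0.e+00 -1.e+00] q6 1.06
```

Call:
{"name": "send_path", "arguments": {
  "steps": [
    [[0,0,0,0,0,1,10],[0,0,0,0,0,1,44],[0,0,0,0,0,1,44],[0,0,0,0,0,1,44],[0,0,0,0,0,-40,44],[0,0,0,0,0,-90,60],[0,0,0,0,0,-105,60],[0,0,0,0,0,-105,60],[0,0,0,0,0,-105,60]]
  ]
}}

```text
clock: 15.85
position: [520.3, 91.3, 148.7]
tcp_rot: [-0.001, 0.496, 0.868, -0.0]
wrist_force: [-0.2, 1.0, -1.0]
grip_width: 60.3
finger_force: 0.0
```

Run:
```python
from h import *
c=read_camera("scene");P=cloud(c);im=c["image"].astype(int)
for r in rect(c,(P[...,2]>57)&(P[...,2]<68)&(im.min(2)>60),60,(340,220,490,305)): print("placed",r)
cv2.imwrite("pics/p2.png",cv2.resize(c["image"][180:330,330:500],None,fx=3,fy=3)[:,:,::-1])
go(455.6,159.5,150,1.318)
```

```text
placed (array([438., 268.]), 643.8, 161.6, 99.3, 29.2, np.float64(-1.039))
placed (array([383., 242.]), 523.8, 91.4, 97.4, 29.7, np.float64(-1.03))
shift [ 91.5 -21.1  -1.3] rz -0.786 pos [520.2  91.3 148.6] tooly 0.532 tilt [-0.0017 -0.     -1.    ] q6 1.06
```

View pics/p2.png

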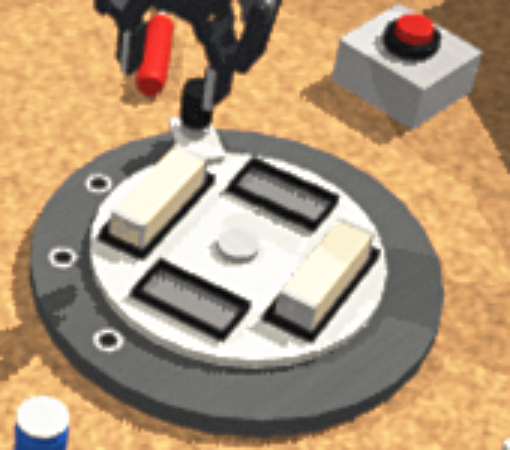

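Both blocks lie in the long compartments (crop (160,200) and (325,275)). The knob is at (197,105), pin home, so the knob is next.

Call:
{"name": "send_path", "arguments": {
  "steps": [
    [[0,0,-0.786,91.5,-21,0,60],[0,0,-0.786,91.5,-21,0,60],[0,0,-0.786,91.5,-21,0,60],[0,0,-0.786,91.5,-21,0,60],[0,0,-0.786,91.5,-21,0,60],[0,0,-0.786,91.5,-21,0,60],[0,0,-0.786,91.5,-21,0,60],[0,0,-0.786,91.5,-21,0,60]]
  ]
}}

```text
clock: 16.9
position: [456.2, 159.5, 149.6]
tcp_rot: [-0.0, 0.127, 0.992, -0.0]
wrist_force: [0.1, 0.3, 0.1]
grip_width: 60.1
finger_force: 0.0
```

```bash
python3 -c "
from h import *
go(455.6,159.5,54,1.318)
"
```

```text
shift [ 0.6 -0.1 95.6] rz -0.001 pos [456.2 159.5 149.6] tooly 1.317 tilt [-1.e-04 -0.e+00 -1.e+00] q6 0.42
```

Call:
{"name": "send_path", "arguments": {
  "steps": [
    [[0,0,0,0.6,0,50,60],[0,0,0,0.6,0,90,60],[0,0,0,0.6,0,95,60],[0,0,0,0.6,0,95,60],[0,0,0,0.6,0,95,15],[0,0,0,0.6,0,95,15],[0,0,0,0.6,0,95,15],[0,0,0,0.6,0,95,15],[0,0,0,0.6,0,95,15],[0,0,0,0.6,0,95,15]]
  ]
}}

```text
clock: 18.15
position: [456.4, 159.9, 55.9]
tcp_rot: [0.001, 0.126, 0.992, 0.0]
wrist_force: [-1.8, 0.1, 11.7]
grip_width: 25.3
finger_force: 58.2
```

```bash
python3 -c "
from h import *
go(455.6,159.5,54,1.318)
"
```

```text
shift [ 0.7 -0.6  1.9] rz -0.0 pos [456.4 159.9  55.9] tooly 1.318 tilt [ 2.2e-03  5.0e-04 -1.0e+00] q6 0.42
```

Call:
{"name": "send_path", "arguments": {
  "steps": [
    [[0,0,0,0,0,-9,15],[0,0,0,0,0,-18,15],[0,0,0,0,0,-18,15],[0,0,0,0,0,-18,15]]
  ]
}}

```text
clock: 18.65
position: [456.1, 159.7, 72.8]
tcp_rot: [0.0, 0.126, 0.992, 0.0]
wrist_force: [6.0, -1.0, -7.9]
grip_width: 25.5
finger_force: 59.3
```

```bash
python3 -c "
from h import *
s=manip.sense();print(s['position'],s['wrist_force'],s['grip_width'])
"
```

```text
[456.13206124 159.68289222  72.75146305] [ 6.03715099 -1.03916492 -7.90133982] 25.513536594180923
```

Call:
{"name": "send_path", "arguments": {
  "steps": [
    [[0,0,-0.087,-0.9,-11.3,0,15],[0,0,-0.1745,-2.3,-22.6,0,15],[0,0,-0.262,-4.8,-33.6,0,15],[0,0,-0.349,-8.2,-44.5,0,15],[0,0,-0.436,-12.6,-55,0,15],[0,0,-0.524,-17.7,-65,0,15],[0,0,-0.611,-23.8,-74.6,0,15],[0,0,-0.698,-30.5,-83.6,0,15],[0,0,-0.698,-30.5,-83.6,0,15],[0,0,-0.698,-30.5,-83.6,0,15]]
  ]
}}

```text
clock: 19.9
position: [464.2, 71.4, 72.6]
tcp_rot: [0.0, -0.22, 0.975, 0.0]
wrist_force: [4.6, 1.3, -6.6]
grip_width: 25.2
finger_force: 59.6
```

Run:
```python
from h import *
s=manip.sense();print(s['position'],s['wrist_force'],s['grip_width'])
go(464.1,71,72,1.318+.698)
c=read_camera("scene")
cv2.imwrite("pics/k1.png",cv2.resize(c["image"][180:330,330:500],None,fx=3,fy=3)[:,:,::-1])
```

```text
[464.20787986  71.42188381  72.57322303] [ 4.64800291  1.2611829  -6.59734986] 25.201936333247698
shift [ 0.3 -0.3  0.6] rz -0.001 pos [464.2  71.4  72.6] tooly 2.015 tilt [-1.e-04  3.e-04 -1.e+00] q6 -0.47
```

View pics/k1.png

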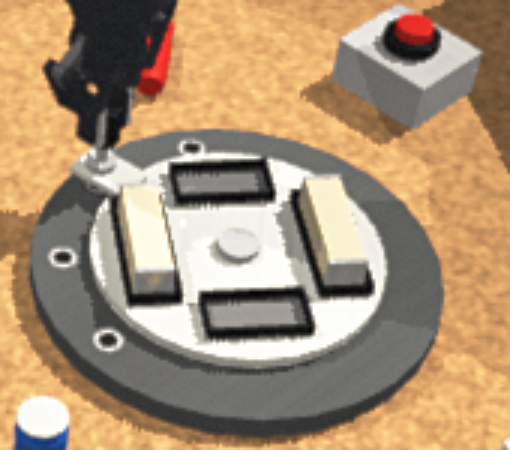

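The wheel has turned; the arm's bushing sits over the second hole (crop (100,165)), the first hole is open at (192,148), and the blocks are still seated.

Call:
{"name": "send_path", "arguments": {
  "steps": [
    [[0,0,0,0.2,-0.2,9,15],[0,0,0,0.2,-0.2,17,15],[0,0,0,0.2,-0.2,17,15],[0,0,0,0.2,-0.2,17,15]]
  ]
}}

```text
clock: 20.45
position: [464.6, 70.9, 56.0]
tcp_rot: [0.001, -0.221, 0.975, -0.0]
wrist_force: [0.9, 0.9, 9.1]
grip_width: 25.3
finger_force: 61.4
```

Call:
{"name": "send_path", "arguments": {
  "steps": [
    [[0,0,0,0,0,0,60],[0,0,0,0,0,0,60],[0,0,0,0,0,0,60],[0,0,0,0,0,0,60],[0,0,0,0,0,-50,60],[0,0,0,0,0,-100,0],[0,0,0,0,0,-110,0],[0,0,0,0,0,-110,0]]
  ]
}}

```text
clock: 21.45
position: [464.3, 70.9, 165.7]
tcp_rot: [0.0, -0.221, 0.975, -0.0]
wrist_force: [-0.1, 0.3, -0.5]
grip_width: 5.6
finger_force: 0.0
```

Run:
```python
from h import *
for n in("top","scene"):
    T=n=="top";c=read_camera(n);P=cloud(c);hsv=cv2.cvtColor(c["image"],cv2.COLOR_RGB2HSV)
    red=(hsv[...,1]>150)&((hsv[...,0]<8)|(hsv[...,0]>172))&(c["image"][...,0]>90)
    k=np.zeros_like(red);b=(145,255,190,305) if T else (440,175,495,225);k[b[1]:b[3],b[0]:b[2]]=1
    z=P[...,2][red&k];print(n,np.percentile(z,[5,25,50,75,95]),np.median(P[red&k],0))
    for h in(64,68): print(h,rect(c,red&k,h))
    for r in rect(c,(P[...,2]>79-6)&(P[...,2]<95),84,(250,200,330,290) if T else (335,200,420,260),5): print("knob",r)
    q=P[...,2];bb=(268,250,300,285) if T else (345,200,385,250);q=q[bb[1]:bb[3],bb[0]:bb[2]];q=q[q<130];print("top",np.sort(q)[-12:].round(1))
```

```text
top [60.93541198 64.19118996 66.41548966 67.60780232 70.94281485] [433.66101178 377.12383608  66.41548966]
64 [(array([164., 281.]), 433.3, 378.2, 30.4, 30.1, np.float64(-0.784))]
68 [(array([164., 281.]), 433.1, 376.8, 30.3, 30.0, np.float64(-0.784))]
top [40.4 40.6 40.9 41.2 41.8 42.  42.3 43.7 44.4 44.5 44.6 64.4]
scene [57.49009425 62.90202607 65.53700024 67.17658576 68.91467139] [440.86593131 374.78908064  65.53700024]
64 [(array([468., 189.]), 439.7, 376.3, 37.4, 31.7, np.float64(-0.41))]
68 [(array([468., 189.]), 443.8, 372.6, 37.2, 31.6, np.float64(-0.41))]
knob (array([364., 222.]), 471.5, 66.4, 38.9, 24.9, np.float64(-0.476))
top [84.9 85.1 85.3 85.5 85.7 85.8 85.9 86.  86.  86.2 86.3 87.5]
```

```bash
python3 -c "
from h import *
go(435,376.7,95)"
```

```text
shift [-106.   288.3   69.5] rz 0 pos [463.6  70.9 164.5] tooly 2.016 tilt [-0.0017  0.     -1.    ] q6 -0.47
```

Call:
{"name": "send_path", "arguments": {
  "steps": [
    [[0,0,0,-106,288.3,20,0],[0,0,0,-106,288.3,20,0],[0,0,0,-106,288.3,20,0],[0,0,0,-106,288.3,20,0],[0,0,0,-106,288.3,20,0],[0,0,0,-106,288.3,20,0],[0,0,0,-106,288.3,20,0],[0,0,0,-106,288.3,20,0],[0,0,0,-106,288.3,60,0],[0,0,0,-106,288.3,70,0],[0,0,0,-106,288.3,70,0],[0,0,0,-106,288.3,70,0]]
  ]
}}

```text
clock: 23.05
position: [436.3, 376.8, 96.8]
tcp_rot: [0.001, -0.221, 0.975, 0.0]
wrist_force: [-0.2, 0.1, -0.9]
grip_width: -0.3
finger_force: 0.0
```

Run:
```python
from h import *
go(435,376.7,70)
s=manip.sense();print(s["wrist_force"])
c=read_camera("scene");cv2.imwrite("pics/b1.png",cv2.resize(c["image"][130:280,340:540],None,fx=3,fy=3)[:,:,::-1])
```

```text
shift [ 1.3  0.4 26.8] rz 0 pos [436.3 376.8  96.8] tooly 2.016 tilt [ 1.2e-03  8.0e-04 -1.0e+00] q6 0.13
[-0.23453369  0.05425377 -0.87909041]
```

View pics/b1.png

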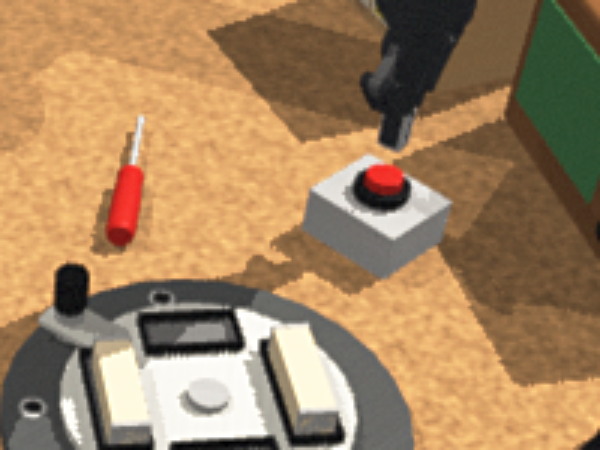

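The knob stands low with the pin home (crop (72,290)). The closed fingertips at (394,140) hang over the red button at (384,175), a few mm too far in +y.

```bash
python3 -c "
from h import *
go(434.5,373.5,72)"
```

```text
shift [ 3.1 -2.3 24.8] rz 0 pos [436.3 376.9  96.8] tooly 2.016 tilt [ 1.3e-03  8.0e-04 -1.0e+00] q6 0.13
```

Call:
{"name": "send_path", "arguments": {
  "steps": [
    [[0,0,0,-0.8,-2,15,0],[0,0,0,-0.8,-2,24,0],[0,0,0,-0.8,-2,24,0],[0,0,0,-0.8,-2,24,0]]
  ]
}}

```text
clock: 23.6
position: [437.3, 375.3, 71.7]
tcp_rot: [-0.0, -0.221, 0.975, -0.0]
wrist_force: [0.2, 0.2, 1.4]
grip_width: 0.0
finger_force: 0.0
```

Call:
{"name": "send_path", "arguments": {
  "steps": [
    [[0,0,0,2,0,3,0],[0,0,0,2,0,3,0]]
  ]
}}

```text
clock: 23.85
position: [435.2, 374.3, 68.6]
tcp_rot: [-0.0, -0.221, 0.975, -0.0]
wrist_force: [-0.4, -1.0, -0.4]
grip_width: -0.0
finger_force: 0.0
```

Call:
{"name": "send_path", "arguments": {
  "steps": [
    [[0,0,0,0,0,3,0],[0,0,0,0,0,3,0]]
  ]
}}

```text
clock: 24.1
position: [435.6, 374.5, 65.7]
tcp_rot: [0.0, -0.221, 0.975, 0.0]
wrist_force: [-1.0, 1.2, 2.3]
grip_width: 0.2
finger_force: 1.1
```

Call:
{"name": "send_path", "arguments": {
  "steps": [
    [[0,0,0,0,0,2,0],[0,0,0,0,0,2,0]]
  ]
}}

```text
clock: 24.35
position: [435.6, 374.5, 63.7]
tcp_rot: [0.0, -0.221, 0.975, 0.0]
wrist_force: [-0.1, 0.0, 3.9]
grip_width: 0.0
finger_force: 1.6
```

Call:
{"name": "send_path", "arguments": {
  "steps": [
    [[0,0,0,0,0,2,0],[0,0,0,0,0,2,0]]
  ]
}}

```text
clock: 24.6
position: [435.6, 374.5, 61.7]
tcp_rot: [0.0, -0.221, 0.975, 0.0]
wrist_force: [0.2, 1.3, 4.9]
grip_width: -0.3
finger_force: 2.2
```

Call:
{"name": "send_path", "arguments": {
  "steps": [
    [[0,0,0,0,0,2,0],[0,0,0,0,0,2,0]]
  ]
}}

```text
clock: 24.85
position: [435.7, 374.5, 60.8]
tcp_rot: [0.001, -0.221, 0.975, 0.0]
wrist_force: [-4.0, -3.0, 20.4]
grip_width: 0.3
finger_force: 10.0
```

Call:
{"name": "send_path", "arguments": {
  "steps": [
    [[0,0,0,0,0,0,0],[0,0,0,0,0,-50,0],[0,0,0,0,0,-95,60],[0,0,0,0,0,-95,60],[0,0,0,0,0,-95,60]]
  ]
}}

```text
clock: 25.48
position: [435.2, 374.1, 153.9]
tcp_rot: [-0.0, -0.221, 0.975, -0.0]
wrist_force: [-0.6, -0.0, 0.4]
grip_width: 54.3
finger_force: 0.0
```

```bash
python3 -c "
from h import *
go(464.4,71,155,2.016)"
```

```text
shift [ 104.1 -286.2   -0.9] rz -0.0 pos [435.2 374.1 153.9] tooly 2.016 tilt [-8.e-04 -6.e-04 -1.e+00] q6 0.12
```

Call:
{"name": "send_path", "arguments": {
  "steps": [
    [[0,0,0,104,-286.2,0,60],[0,0,0,104,-286.2,0,60],[0,0,0,104,-286.2,0,60],[0,0,0,104,-286.2,0,60],[0,0,0,104,-286.2,0,60],[0,0,0,104,-286.2,0,60],[0,0,0,104,-286.2,0,60],[0,0,0,104,-286.2,0,60],[0,0,0,104,-286.2,0,60],[0,0,0,104,-286.2,0,60],[0,0,0,104,-286.2,0,60]]
  ]
}}

```text
clock: 26.85
position: [464.8, 71.6, 154.7]
tcp_rot: [0.0, -0.221, 0.975, -0.0]
wrist_force: [-0.0, -0.8, 0.4]
grip_width: 60.0
finger_force: 0.0
```

```bash
python3 -c "
from h import *
go(464.4,71,54,2.016)"
```

```text
shift [  0.6  -0.3 100.7] rz 0.001 pos [464.8  71.6 154.7] tooly 2.017 tilt [ 0. -0. -1.] q6 -0.47
```

Call:
{"name": "send_path", "arguments": {
  "steps": [
    [[0,0,0,0.3,-0.3,55,60],[0,0,0,0.3,-0.3,95,60],[0,0,0,0.3,-0.3,100,60],[0,0,0,0.3,-0.3,100,60],[0,0,0,0.3,-0.3,100,15],[0,0,0,0.3,-0.3,100,15],[0,0,0,0.3,-0.3,100,15],[0,0,0,0.3,-0.3,100,15],[0,0,0,0.3,-0.3,100,15],[0,0,0,0.3,-0.3,100,15]]
  ]
}}

```text
clock: 28.1
position: [465.6, 70.8, 56.0]
tcp_rot: [0.001, -0.221, 0.975, -0.0]
wrist_force: [-1.4, -1.3, 12.8]
grip_width: 24.7
finger_force: 58.1
```

Call:
{"name": "send_path", "arguments": {
  "steps": [
    [[0,0,0,0,0,-9,15],[0,0,0,0,0,-18,15],[0,0,0,0,0,-18,15],[0,0,0,0,0,-18,15]]
  ]
}}

```text
clock: 28.6
position: [465.2, 71.0, 72.8]
tcp_rot: [0.001, -0.221, 0.975, -0.0]
wrist_force: [6.1, 1.3, -7.4]
grip_width: 24.9
finger_force: 59.3
```

Call:
{"name": "send_path", "arguments": {
  "steps": [
    [[0,0,-0.087,-0.6,-11.3,0,15],[0,0,-0.1745,-2,-22.6,0,15],[0,0,-0.262,-4.4,-33.6,0,15],[0,0,-0.349,-7.8,-44.5,0,15],[0,0,-0.436,-12.2,-55,0,15],[0,0,-0.524,-17.4,-65,0,15],[0,0,-0.611,-23.5,-74.6,0,15],[0,0,-0.698,-30.4,-83.6,0,15],[0,0,-0.698,-30.4,-83.6,0,15],[0,0,-0.698,-30.4,-83.6,0,15]]
  ]
}}

```text
clock: 29.85
position: [528.1, 9.2, 72.2]
tcp_rot: [0.0, -0.541, 0.841, 0.001]
wrist_force: [3.5, 5.6, -7.8]
grip_width: 25.4
finger_force: 59.7
```

Run:
```python
from h import *
s=manip.sense();print(s['wrist_force'],s['grip_width'])
go(527.5,8.6,72,2.016+.698)
```

```text
[ 3.4781154   5.55827376 -7.840073  ] 25.387804660862063
shift [0.8 0.3 0.2] rz 0.0 pos [528.1   9.2  72.2] tooly 2.714 tilt [-5.0e-04  1.7e-03 -1.0e+00] q6 -1.28
```

Call:
{"name": "send_path", "arguments": {
  "steps": [
    [[0,0,0,0,0.2,9,15],[0,0,0,0,0.2,17,15],[0,0,0,0,0.2,17,15],[0,0,0,0,0.2,17,15]]
  ]
}}

```text
clock: 30.35
position: [528.4, 9.1, 56.1]
tcp_rot: [0.001, -0.541, 0.841, 0.0]
wrist_force: [3.6, 5.0, 2.0]
grip_width: 25.4
finger_force: 60.8
```

Call:
{"name": "send_path", "arguments": {
  "steps": [
    [[0,0,0,0,0,0,60],[0,0,0,0,0,0,60],[0,0,0,0,0,0,60],[0,0,0,0,0,0,60],[0,0,0,0,0,-50,60],[0,0,0,0,0,-90,0],[0,0,0,0,0,-100,0],[0,0,0,0,0,-100,0]]
  ]
}}

```text
clock: 31.35
position: [528.0, 8.6, 155.6]
tcp_rot: [0.0, -0.541, 0.841, -0.0]
wrist_force: [0.7, -0.4, 0.1]
grip_width: 5.5
finger_force: 0.0
```

Run:
```python
from h import *
go(435.4,374.6,100)
c=read_camera("scene");P=cloud(c);im=c["image"].astype(int)
q=P[225:285,325:375,2];q=q[q<125];print(np.sort(q)[-12:].round(1))
for r in rect(c,(P[...,2]>57)&(P[...,2]<68)&(im.min(2)>60),60,(340,220,490,305)): print("placed",r)
cv2.imwrite("pics/k2.png",cv2.resize(c["image"][150:330,330:500],None,fx=3,fy=3)[:,:,::-1])
```

```text
shift [-294.6  236.1   55.5] rz 0 pos [528.    8.6 155.6] tooly 2.714 tilt [ 4.e-04 -1.e-04 -1.e+00] q6 -1.28
[84.7 84.7 84.7 85.2 85.4 85.5 85.6 85.8 86.  86.1 86.5 86.8]
placed (array([391., 270.]), 610.0, 62.4, 96.3, 32.7, np.float64(0.34))
placed (array([430., 240.]), 559.0, 190.4, 95.7, 32.2, np.float64(0.34))
```

View pics/k2.png

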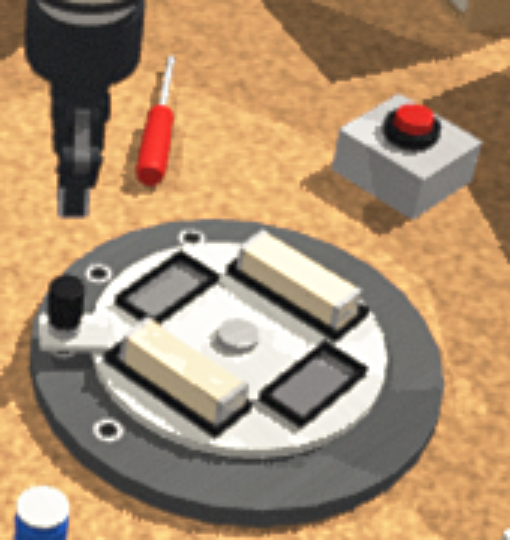

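The pin is home in the third hole (knob (67,300), same height as before), and the blocks are seated.

Call:
{"name": "send_path", "arguments": {
  "steps": [
    [[0,0,0,-294.6,236.1,0,0],[0,0,0,-294.6,236.1,0,0],[0,0,0,-294.6,236.1,0,0],[0,0,0,-294.6,236.1,0,0],[0,0,0,-294.6,236.1,0,0],[0,0,0,-294.6,236.1,0,0],[0,0,0,-294.6,236.1,0,0],[0,0,0,-294.6,236.1,0,0],[0,0,0,-294.6,236.1,0,0],[0,0,0,-294.6,236.1,40,0],[0,0,0,-294.6,236.1,60,0],[0,0,0,-294.6,236.1,60,0]]
  ]
}}

```text
clock: 32.9
position: [435.0, 373.0, 94.6]
tcp_rot: [-0.001, -0.54, 0.842, -0.0]
wrist_force: [0.2, 0.3, -0.5]
grip_width: -0.1
finger_force: 0.0
```

```bash
python3 -c "
from h import *
go(435.4,374.6,68)"
```

```text
shift [-1.6  0.3 26.6] rz 0 pos [435.  373.   94.6] tooly 2.712 tilt [-0.0022 -0.0014 -1.    ] q6 -0.57
```

Call:
{"name": "send_path", "arguments": {
  "steps": [
    [[0,0,0,0,0,15,0],[0,0,0,0,0,26,0],[0,0,0,0,0,29,0],[0,0,0,0,0,31,0],[0,0,0,0,0,33,0],[0,0,0,0,0,33,0]]
  ]
}}

```text
clock: 33.65
position: [435.3, 374.6, 62.8]
tcp_rot: [0.0, -0.541, 0.841, -0.0]
wrist_force: [-1.6, -1.8, 4.0]
grip_width: 0.1
finger_force: 1.9
```

Call:
{"name": "send_path", "arguments": {
  "steps": [
    [[0,0,0,0,0,1,0],[0,0,0,0,0,1.5,0],[0,0,0,0,0,1.5,0]]
  ]
}}

```text
clock: 34.02
position: [435.3, 374.6, 61.2]
tcp_rot: [0.0, -0.541, 0.841, -0.0]
wrist_force: [-1.8, -2.1, 5.8]
grip_width: 0.1
finger_force: 2.3
```

Call:
{"name": "send_path", "arguments": {
  "steps": [
    [[0,0,0,0,0,1.5,0],[0,0,0,0,0,1.5,0],[0,0,0,0,0,1.5,0]]
  ]
}}

```text
clock: 34.4
position: [435.4, 374.6, 60.8]
tcp_rot: [0.001, -0.541, 0.841, -0.0]
wrist_force: [-5.8, -5.1, 20.6]
grip_width: -0.0
finger_force: 10.4
```

Call:
{"name": "send_path", "arguments": {
  "steps": [
    [[0,0,0,0,0,0,0],[0,0,0,0,0,-50,0],[0,0,0,0,0,-95,60],[0,0,0,0,0,-95,60],[0,0,0,0,0,-95,60],[0,0,0,0,0,-95,60]]
  ]
}}

```text
clock: 35.15
position: [434.8, 374.3, 153.5]
tcp_rot: [-0.001, -0.541, 0.841, 0.0]
wrist_force: [-1.1, 0.2, 0.4]
grip_width: 59.7
finger_force: 0.0
```

```bash
python3 -c "
from h import *
go(528,8.8,155,2.714)"
```

```text
shift [ 294.  -236.3   -1.3] rz -0.0 pos [434.8 374.3 153.5] tooly 2.714 tilt [-0.0016 -0.001  -1.    ] q6 -0.57
```

Call:
{"name": "send_path", "arguments": {
  "steps": [
    [[0,0,0,294,-236.3,0,60],[0,0,0,294,-236.3,0,60],[0,0,0,294,-236.3,0,60],[0,0,0,294,-236.3,0,60],[0,0,0,294,-236.3,0,60],[0,0,0,294,-236.3,0,60],[0,0,0,294,-236.3,0,60],[0,0,0,294,-236.3,0,60],[0,0,0,294,-236.3,0,60],[0,0,0,294,-236.3,0,60],[0,0,0,294,-236.3,0,60],[0,0,0,294,-236.3,0,60]]
  ]
}}

```text
clock: 36.65
position: [528.4, 9.4, 154.7]
tcp_rot: [0.0, -0.541, 0.841, -0.0]
wrist_force: [0.1, 0.6, 0.0]
grip_width: 60.2
finger_force: 0.0
```

Run:
```python
from h import *
go(528,8.8,54,2.714)
c=read_camera("scene");P=cloud(c);im=c["image"].astype(int)
for r in rect(c,(P[...,2]>57)&(P[...,2]<68)&(im.min(2)>60),60,(340,220,490,305)): print("placed",r)
```

```text
shift [7.000e-01 1.000e-01 1.007e+02] rz 0.001 pos [528.4   9.4 154.7] tooly 2.715 tilt [ 1.e-04 -0.e+00 -1.e+00] q6 -1.28
placed (array([391., 270.]), 610.6, 62.8, 97.7, 32.4, np.float64(0.34))
placed (array([429., 240.]), 559.4, 188.8, 95.9, 33.5, np.float64(0.361))
```

Call:
{"name": "send_path", "arguments": {
  "steps": [
    [[0,0,0,0.3,0,55,60],[0,0,0,0.3,0,95,60],[0,0,0,0.3,0,100,60],[0,0,0,0.3,0,100,60],[0,0,0,0.3,0,100,15],[0,0,0,0.3,0,100,15],[0,0,0,0.3,0,100,15],[0,0,0,0.3,0,100,15],[0,0,0,0.3,0,100,15],[0,0,0,0.3,0,100,15]]
  ]
}}

```text
clock: 37.95
position: [529.2, 8.7, 56.0]
tcp_rot: [0.001, -0.541, 0.841, -0.001]
wrist_force: [-2.3, -0.3, 10.9]
grip_width: 25.6
finger_force: 58.4
```

Call:
{"name": "send_path", "arguments": {
  "steps": [
    [[0,0,0,0,0,-9,15],[0,0,0,0,0,-18,15],[0,0,0,0,0,-18,15],[0,0,0,0,0,-18,15]]
  ]
}}

```text
clock: 38.45
position: [528.4, 8.9, 72.6]
tcp_rot: [0.0, -0.541, 0.841, 0.0]
wrist_force: [3.0, 1.9, -7.2]
grip_width: 25.6
finger_force: 59.4
```

Call:
{"name": "send_path", "arguments": {
  "steps": [
    [[0,0,-0.087,-0.5,-11.3,0,15],[0,0,-0.1745,-1.9,-22.6,0,15],[0,0,-0.262,-4.3,-33.6,0,15],[0,0,-0.349,-7.8,-44.5,0,15],[0,0,-0.436,-12.2,-55,0,15],[0,0,-0.524,-17.4,-65,0,15],[0,0,-0.611,-23.5,-74.6,0,15],[0,0,-0.698,-30.4,-83.6,0,15],[0,0,-0.698,-30.4,-83.6,0,15],[0,0,-0.698,-30.4,-83.6,0,15]]
  ]
}}

```text
clock: 39.7
position: [616.4, 2.1, 72.2]
tcp_rot: [0.0, 0.796, -0.606, -0.001]
wrist_force: [1.3, 5.5, -8.0]
grip_width: 25.5
finger_force: 59.7
```

Run:
```python
from h import *
s=manip.sense();print(s['wrist_force'],s['grip_width'])
go(616.3,1.7,72,2.714+.698)
```

```text
[ 1.33496018  5.48582464 -8.02646164] 25.538914740169993
shift [0.4 0.2 0.2] rz -0.001 pos [616.4   2.1  72.2] tooly -2.872 tilt [-1.2e-03  7.0e-04 -1.0e+00] q6 -1.97
```

Call:
{"name": "send_path", "arguments": {
  "steps": [
    [[0,0,0,0,0.2,9,15],[0,0,0,0,0.2,17,15],[0,0,0,0,0.2,17,15],[0,0,0,0,0.2,17,15]]
  ]
}}

```text
clock: 40.2
position: [616.6, 2.1, 56.2]
tcp_rot: [-0.001, 0.796, -0.606, 0.0]
wrist_force: [-0.1, 5.9, -0.0]
grip_width: 25.7
finger_force: 60.6
```

Call:
{"name": "send_path", "arguments": {
  "steps": [
    [[0,0,0,0,0,0,60],[0,0,0,0,0,0,60],[0,0,0,0,0,0,60],[0,0,0,0,0,0,60],[0,0,0,0,0,-50,60],[0,0,0,0,0,-100,60],[0,0,0,0,0,-130,60],[0,0,0,0,0,-130,60],[0,0,0,0,0,-130,60]]
  ]
}}

```text
clock: 41.32
position: [616.4, 1.8, 184.9]
tcp_rot: [0.0, 0.796, -0.605, -0.0]
wrist_force: [-0.3, -0.0, -0.6]
grip_width: 60.2
finger_force: 0.0
```

Run:
```python
from h import *
c=read_camera("scene");P=cloud(c);im=c["image"].astype(int)
q=P[250:310,335:385,2];q=q[q<125];print(np.sort(q)[-12:].round(1))
for r in rect(c,(P[...,2]>57)&(P[...,2]<68)&(im.min(2)>60),60,(340,220,490,305)): print("placed",r)
cv2.imwrite("pics/k3.png",cv2.resize(c["image"][150:330,330:500],None,fx=3,fy=3)[:,:,::-1])
```

```text
[85.5 85.6 85.8 85.9 86.  86.  86.2 86.6 86.6 86.7 88.  88.1]
placed (array([412., 277.]), 645.5, 94.9, 93.5, 32.2, np.float64(1.058))
placed (array([411., 234.]), 526.1, 161.2, 89.3, 32.6, np.float64(1.059))
```

View pics/k3.png

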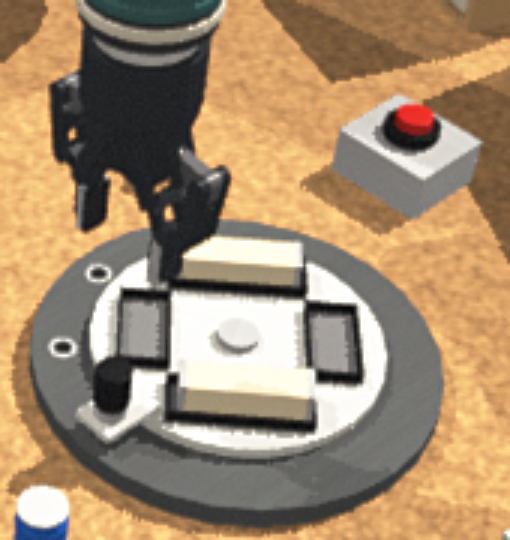

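The pin is home in the fourth hole (knob (110,385)), both blocks are seated, the button is up and the gripper is clear.

```bash
python3 -c "
from cell import manip, read_camera
print(manip.job_done())"
```

```text
the job is handed in; nothing more can be done
None
```

The job is handed in, with no verdict returned. By camera and force readings, both long blocks (the only two present) lie in their compartments, the button was pressed fully at holes two and three, and the wheel is in the fourth hole with the pin home.

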